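# Find the lid knob that fits and close the centrifuge rotor

## Robot

A 6-joint arm with a two-finger parallel gripper is mounted at the origin on the work surface. World frame = base frame: x ahead of the robot, y to its left, z up, the work surface at z = 0. Lengths are in m, angles in rad, forces in N, time in s.
With the tool pointing down it reaches from about 0.375 to 0.975 m from the base axis. Payload 3.8 kg.
Tool frame: the origin (TCP) lies midway between the tips of the shut fingers; the grasp point (between the pads) lies 19 mm behind it; z points along the fingers, y is the direction in which the jaws open and shut (so a half turn about z gives the same grasp; the last joint's range is limited). The gripper opens to 85 mm and grips with 20 to 120 N. Pads are 22 mm wide; open, the fingers measure 114 mm over their backs; the gripper's body (76 mm by 85 mm) begins 54 mm behind the grasp point. The pads swing forward as they close: fully open they stand 13 mm farther back than shut.
Start: joints at [-0.037, 0.264, 1.604, -0, 1.274, -0.037], TCP at [0.675, -0, 0.231] pointing down, gripper open.
Joint ranges: [-2.63, 2.63], [-0.94, 2.18], [0.31, 2.57], [-1.31, 4.45], [0, 2.66], [-2.55, 2.55]. Speed limits (rad/s): [2.57, 2.57, 3.14, 3.14, 3.14, 3.14].

## Interface

Orientations are given as a rotation vector (axis times angle).
In Python, from workcell import bot gives the robot as it stands.
- The arm moves only by the tool drive_tool, never from a script. Its argument "steps" is a list of rows, each a list of 2 entries, a list of its own where there are three numbers: the shift along the tool's x, y, z in mm, then the turn about the tool's z in degrees. In form: [[[dx, dy, dz], twist], ...]. A call has 1 to 8 rows; each row shifts and turns the commanded pose from where the row before left it, along the tool's axes as they then stand; what a row does not reach is not made up. A row lasts 1/12 s, in which the tool goes at most 41.7 mm and 7.16 degrees, less where a joint would pass 70% of its speed; a pose out of reach is approached as far as the arm can. A call is refused whole if a number of a shift passes 41.7 or a number of a turn 7.16, either way. A call with a gripper value outside its range is refused whole. "jaw" is the opening, from 0 (shut) to 1 (fully open), set as the call begins (left out, the last holds). The fingers move at their own pace and stop on an object; "force" is the grip in N (left out, the last holds). Time passes only in rows, so rows that do not move let the fingers close. It gives the time, the measured TCP pose, the force and the opening at its end, in the units of the state.
- bot.read_state(): the state, without advancing time (a new reading comes with each control period).
- bot.read_camera(name): name is "scene" or "side" or "wrist"; returns the picture (400x640x3 uint8, red, green, blue); there is no depth.
- bot.camera_info(name): a dict with "fx", "fy", "cx", "cy" (pixels), "position" and "attitude" of the camera in the world. Camera axes: x right, y down, z forward; pixel columns grow to the right and rows downward; lengths in m; the calibration is good to about 2 mm. A picture is of the moment at which its call begins: read the wrist's pose just before it. camera_info takes no time and is no camera call; for the wrist camera it gives the pose at the moment of the call.
- bot.finish_job(): hands the job in, once; it reports no verdict.
The state is a dict: "time": time; "q": joint angles; "joint_vel": joint speeds; "joint_torque": joint torques, N m; "tool_pos": TCP position; "tcp_rot": TCP orientation; "wrist_force": force on the tool from outside, world axes, zero at the start; "torque": the same for the moment, N m; "width": opening from 0.0 (shut) to 1.0 (fully open).
Only numpy, scipy, OpenCV 4.12 (cv2) and the standard library are available. Lean on these libraries where they do the work, as an engineer would, in place of code of your own. Each camera call takes 0.05 s, during which the arm holds its last target.

## Task

Close the centrifuge rotor on its stand: of the three look-alike blue lid knobs in the tray only one has the thread that holds on the rotor's stud, so try them, and screw the one that fits fully home, clockwise, so that it keeps the lid clamped down on its seal by itself. Put any knob that does not fit back in the tray, and do not disturb the other things on the bench.

Things in the scene. Friction and masses are not known exactly. Their poses are not given: they have to be found in the camera images.
- rotor: Aluminium centrifuge rotor, 176 mm across, on a black stand fixed to the bench; grey lid on top, its upper face 95 mm above the bench while loose. Origin on the axis at bench height, z up. The steel stud through the lid has a coarse three-start right-hand thread, 40 mm across: ridges with three open gaps of 45 degrees, 120 degrees apart; heading differs every time.
- stud_tip (a point): Top centre of the upright stud on the rotor's axis, 122 mm above the bench, 27 mm above the loose lid; z up. 30 mm thick, conical nose (14 mm across at the tip, full width 7 mm below). Ridges start 10.5 mm below the tip. A fitting knob's lugs (26 degrees wide) go down only through the gaps; from there clockwise (seen from above) tightens, to a solid stop after 67 to 86 degrees.
- seat_1 (a point): Centre of the floor of the tray's first compartment, 4 mm above the bench. At the start an upright knob stands within 2 mm of each seat, any heading, order drawn afresh. All look alike: blue, 180 g, 70 mm tall; round skirt 64 mm across and 35 mm high, above it a round fluted grip 46 mm across and 35 mm high. Bore from below 35 mm deep; lugs inside, unseen.
- seat_2 (a point): The same for the middle compartment, 82 mm from seat_1. The knob that fits: with lugs on the ridges its rim stops 10.5 mm above the loose lid; with lugs over the gaps it sinks onto the lid; turned clockwise from there (pressing the lid down about 5 mm makes it easy) it ends up 4.5 mm lower, holds the lid down and stays when let go.
- seat_3 (a point): The same for the third compartment, 82 mm beyond seat_2. The knobs that do not fit: one has another thread, its rim never gets lower than 10.5 mm above the loose lid however it is turned; one is stripped, it sinks onto the lid at once, turns freely, and the lid rises back when it is let go.
- knob_tray: White open tray fixed to the bench, 88 x 254 x 26 mm, walls and floor 4 mm, three compartments in a row along its y axis, each about 80 x 79 mm inside; origin at the centre of its underside, z up.
- rotor_lid (a joint): How far the rotor lid (grey disc, 160 mm across) is pressed down onto its springy seal, in m: 0 lying loose on the seal, about 0.0045 when the right knob is fully screwed home, 0.0065 when squeezed to its limit. Takes 3 N to start moving, 10 N at 0.0045 and 13 N at the limit; let go, it rises back to 0.
- white_bottle_mid (a point): Bystander: white reagent bottle, 72 mm across, 135 mm tall; point half-way up its axis.
- amber_bottle_mid (a point): Bystander: amber bottle, 56 mm across, 105 mm tall; point half-way up its axis.
- green_jar_mid (a point): Bystander: white jar with a green band, 80 mm across, 85 mm tall; point half-way up its axis.
- tube_rack_mid (a point): Bystander: yellow rack of sample tubes, 75 x 160 x 78 mm; point 40 mm up its axis.
- glass_dish_mid (a point): Bystander: covered glass dish, 94 mm across, 16 mm tall; point half-way up its axis.
- forceps_mid (a point): Bystander: steel forceps, 130 mm long, 6 mm high, lying flat; point at the middle.
Mind the look-alikes: they are no part of the job. What is meant by the rotor is not brown, and is the smaller of those in its own colour.

How it is judged:
At the end, for the whole second after the job is handed in: The rotor lid is clamped at least 3.3 mm down on its seal (4.5 mm is fully home) by the knob alone and is at rest, and the other two knobs lie in the tray (the tray carries the weight of both) (value of joint rotor_lid above 0.0033 m and velocity of joint rotor_lid below 0.005 m/s and contact force between knob_tray and anything else above 2.5 N); the robot touches nothing.
It fails at once if a bystander is pushed more than 30 mm or tipped over (distance of any of white_bottle_mid, amber_bottle_mid, green_jar_mid, tube_rack_mid, glass_dish_mid, forceps_mid from where it was at the start of the episode above 0.03 m).
It also fails if it takes over 72 s, if anything falls off the work surface, if the arm or the gripper's body presses on something with over 40 N, if the wrist force passes 120 N, or if a joint passes its speed limit or range.

## Working session

There is one attempt and no reset: what is moved stays moved. The work goes in short steps, Python scripts to look and compute and a tool call to move; the robot and the scene stay as the last step left them, time stands still between calls to the robot, and variables do not carry over. Pictures are saved under pics/ and viewed, and the job is handed in when it is done.

Besides the shell and the picture viewer there is one more tool, called by a JSON object that holds its "method" and its "body". drive_tool: Moves the arm, as the interface text tells. Its arguments: {"type":"object","properties":{"steps":{"type":"array","items":{"type":"array"}},"jaw":{"type":"number"},"force":{"type":"number"}},"required":["steps"]}

```bash
ls; mkdir -p pics; cat > h.py <<'E'
import numpy as np,cv2
from workcell import bot
from scipy.spatial.transform import Rotation as R
def shot(n,f):
    im=bot.read_camera(n); cv2.imwrite('pics/'+f,im[:,:,::-1]); return im
E
python3 - <<'E'
from h import *
for n in ['scene','side','wrist']:
    i=bot.camera_info(n); print(n,i); shot(n,n+'0.png')
s=bot.read_state(); print(s)
E
```

```text
pics
scene {'fx': 364.13333022018685, 'fy': 364.13333022018685, 'cx': 324.66829827212814, 'cy': 201.53724251218082, 'position': array([ 0.96438808, -0.75481241,  0.90922489]), 'attitude': array([-2.27647526, -0.61615841,  0.25540711])}
side {'fx': 517.5551611566453, 'fy': 517.5551611566453, 'cx': 323.2037440053204, 'cy': 200.28744262892235, 'position': array([ 1.63803004, -0.62000433,  1.02206842]), 'attitude': array([-1.94811517, -1.15518222,  0.59723821])}
wrist {'fx': 338.59074284456256, 'fy': 338.59074284456256, 'cx': 326.57863173836677, 'cy': 198.01790548007912, 'position': array([0.67542405, 0.06729904, 0.37129646]), 'attitude': array([ 2.87226763e+00,  4.46600777e-04, -3.60281039e-03])}
{'time': 0.15, 'q': array([-3.69097722e-02,  2.64589262e-01,  1.60506922e+00, -1.75794209e-05,
        1.27366998e+00, -3.68916433e-02]), 'joint_vel': array([-0.00011793, -0.00159464, -0.00471734, -0.00071094, -0.00091312,
       -0.00037407]), 'joint_torque': array([-4.44535381e-04, -5.15905774e+01, -3.67958951e+01, -2.06692371e-04,
        8.09489022e-03,  2.50629785e-05]), 'tool_pos': array([6.74439976e-01, 6.38572981e-06, 2.30237020e-01]), 'tcp_rot': array([-2.22056422e+00, -2.22053543e+00,  1.87415196e-03]), 'wrist_force': array([ 0.14348193,  0.03735184, -0.22311525]), 'torque': array([-0.00247807, -0.04642481,  0.03462285]), 'width': 0.9965135735013823}
```

View pics/scene0.png

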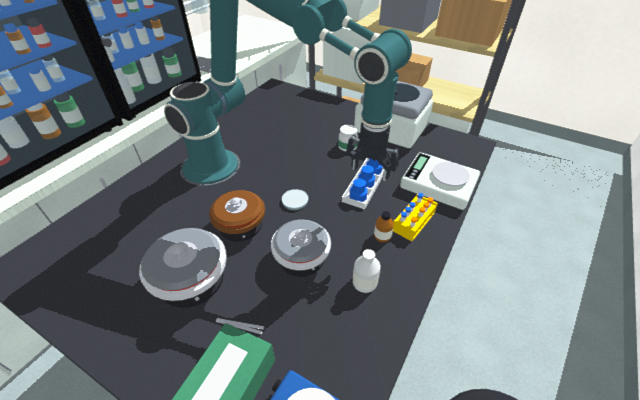

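View pics/side0.png

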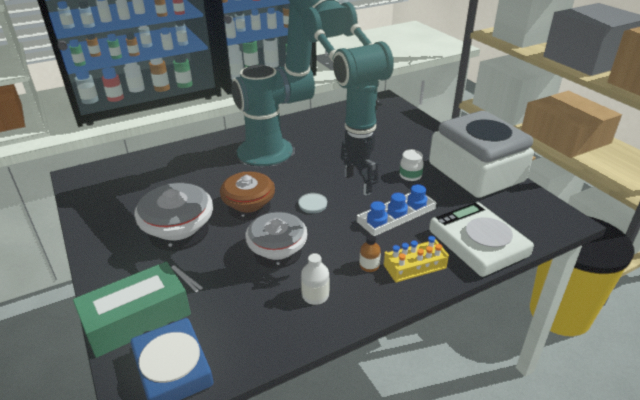

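View pics/wrist0.png

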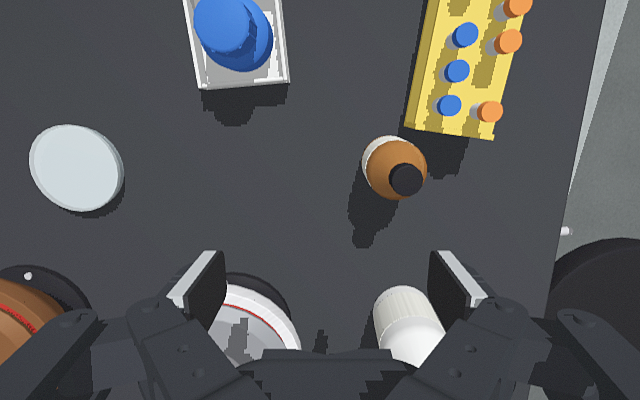

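Rotor candidates in the scene image: brown (238,212), large grey (183,262) and small grey (301,243). The small grey one fits, since it isn't brown and is the smaller of its colour. I'll confirm it in a crop.

```bash
python3 - <<'E'
import cv2,numpy as np
a=cv2.imread('pics/scene0.png');b=cv2.imread('pics/side0.png')
c=lambda im,u,v,w,h,s:cv2.resize(im[v:v+h,u:u+w],None,fx=s,fy=s,interpolation=cv2.INTER_CUBIC)
A=c(a,260,205,80,75,5);B=c(b,235,200,80,75,5)
C=c(a,330,145,80,75,5);D=c(b,350,175,100,60,4)
D=cv2.resize(D,(400,240))
can=np.zeros((600,800,3),np.uint8)
can[:375,:400]=A;can[:375,400:]=B
cv2.imwrite('pics/cropr.png',can[:375])
can=np.zeros((375,800,3),np.uint8);can[:,:400]=C;can[:240,400:]=D
cv2.imwrite('pics/cropt.png',can)
E
```

```text
(no output)
```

View pics/cropr.png

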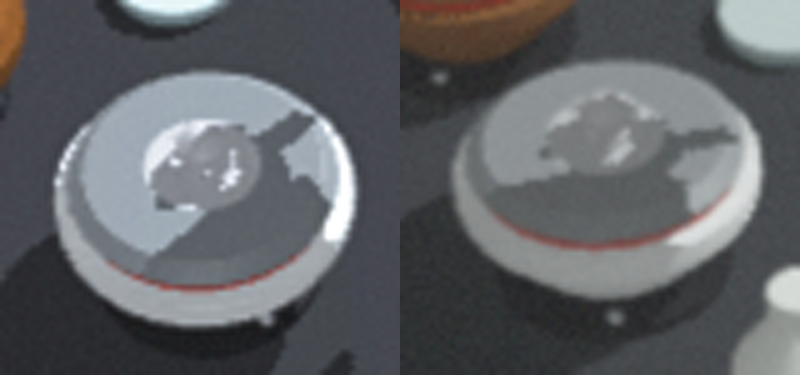

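View pics/cropt.png

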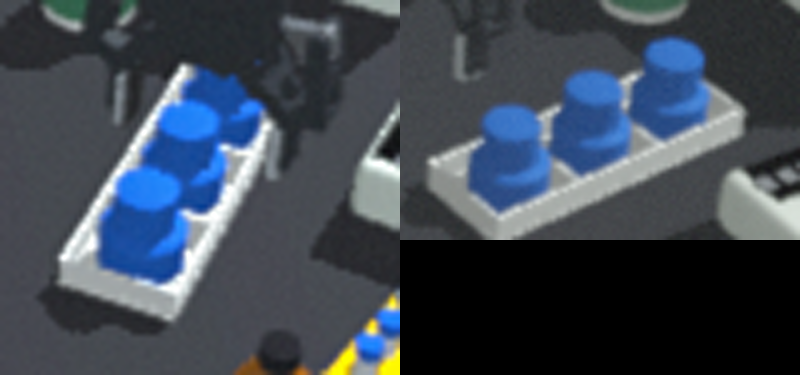

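```bash
cat >> h.py <<'E'
def ray(n,u,v,info=None):
    i=info or bot.camera_info(n)
    d=R.from_rotvec(i['attitude']).apply([(u-i['cx'])/i['fx'],(v-i['cy'])/i['fy'],1]); return np.array(i['position']),d
def onz(n,u,v,z,info=None):
    p,d=ray(n,u,v,info); return p+d*(z-p[2])/d[2]
def proj(n,P,info=None):
    i=info or bot.camera_info(n)
    c=R.from_rotvec(i['attitude']).inv().apply(np.asarray(P)-i['position']); return np.array([c[...,0]/c[...,2]*i['fx']+i['cx'],c[...,1]/c[...,2]*i['fy']+i['cy']]).T
E
python3 - <<'E'
from h import *
np.set_printoptions(precision=4,suppress=True)
for u,v in [(377.8,206.8),(398.3,197.3),(418.8,188.8)]: print('side knob',onz('side',u,v,.074))
for u,v in [(330+150/5,145+187/5),(330+188/5,145+121/5)]: print('scene knob',onz('scene',u,v,.074))
print('stud',onz('side',276.2,222.4,.122),onz('scene',301,235,.122))
for n,P in [('white',(365,257)),('amber',(384,218))]: print(n,onz('scene',*P,.1))
print('dish',onz('scene',294,200,.016)); print('jar',onz('scene',347,130,.085))
print('rack',onz('scene',416,212,.078))
print('bigrotor lid',onz('scene',181,253,.12),'brown',onz('scene',238,206,.1))
i=bot.camera_info('wrist'); s=bot.read_state()
print(R.from_rotvec(i['attitude']).as_matrix())
print('wrist dish',onz('wrist',77,168,.016),'knob',onz('wrist',224,25,.074))
E
```

```text
side knob [0.5964 0.1286 0.074 ]
side knob [0.5857 0.2124 0.074 ]
side knob [0.579  0.2971 0.074 ]
scene knob [0.5939 0.1305 0.074 ]
scene knob [0.5856 0.2094 0.074 ]
stud [ 0.5727 -0.1984  0.122 ] [ 0.571  -0.2074  0.122 ]
white [ 0.7551 -0.1697  0.1   ]
amber [ 0.7411 -0.0075  0.1   ]
dish [ 0.409  -0.0104  0.016 ]
jar [0.4105 0.3816 0.085 ]
rack [0.8124 0.0884 0.078 ]
bigrotor lid [ 0.3245 -0.4238  0.12  ] brown [ 0.3247 -0.1919  0.1   ]
[[ 1.      0.0006 -0.0022]
 [-0.     -0.9639 -0.2661]
 [-0.0022  0.2661 -0.9639]]
wrist dish [0.4089 0.0022 0.016 ] knob [0.5928 0.1286 0.074 ]
```

{"method": "drive_tool", "body": {"steps": [[[-33.4,-12.8,-2.5],0],[[-33.4,-12.8,-2.5],0],[[-33.4,-12.8,-2.5],0],[[-33.4,-12.8,-2.5],0],[[-33.4,-12.8,-2.5],0],[[-33.4,-12.8,-2.5],0],[[-33.4,-12.8,-2.5],0],[[-33.4,-12.8,-2.5],0]], "jaw": 1}}

```text
time: 0.82
tool_pos: [0.5715, -0.2685, 0.251]
tcp_rot: [-2.221, -2.221, 0.0]
wrist_force: [-0.4, -1.3, -0.1]
width: 1.001
```

```bash
python3 - <<'E'
from h import *
import json
i=bot.camera_info('wrist'); shot('wrist','w1.png')
json.dump({k:np.asarray(v).tolist() for k,v in i.items()},open('w1.json','w')); print(bot.read_state()['tool_pos'],i['position'],proj('wrist',[.572,-.202,.122],i))
E
```

```text
[ 0.56928526 -0.27503917  0.251679  ] [ 0.57236925 -0.20129157  0.39230459] [326.41957568 105.57829947]
```

View pics/w1.png

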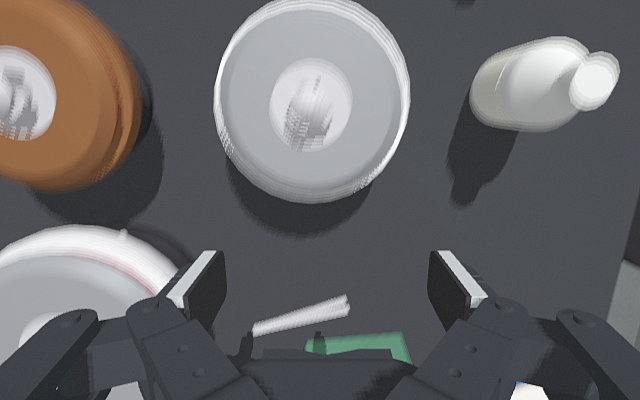

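The picture is blurred because the arm was still settling, so I'll take it again.

```bash
python3 - <<'E'
from h import *
import json
bot.read_camera('side')
s=bot.read_state();i=bot.camera_info('wrist'); im=shot('wrist','w2.png')
print(s['tool_pos'],bot.read_state()['tool_pos'],i['position'],proj('wrist',[.572,-.202,.122],i))
cv2.imwrite('pics/w2c.png',cv2.resize(im[30:190,230:430,::-1],None,fx=4,fy=3.75,interpolation=cv2.INTER_CUBIC))
json.dump({k:np.asarray(v).tolist() for k,v in i.items()},open('w2.json','w'))
E
```

```text
[ 0.57059973 -0.27204604  0.25150212] [ 0.57144704 -0.26963251  0.25120678] [ 0.5718242  -0.20443585  0.39255739] [327.14730329 100.37146187]
```

View pics/w2c.png

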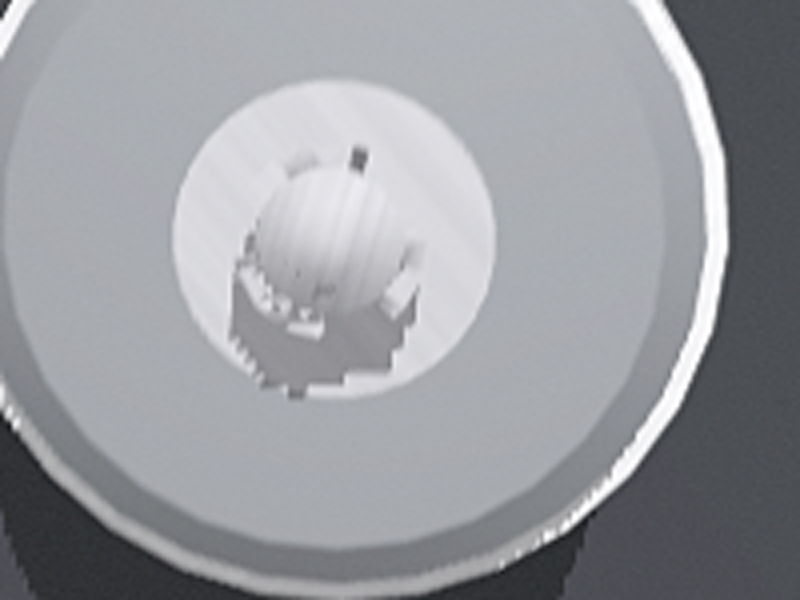

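```bash
python3 - <<'E'
from h import *
import json
i=json.load(open('w2.json'));i={k:np.array(v) for k,v in i.items()}
print(onz('wrist',313.5,93.5,.095,i),onz('wrist',313,93.5,.115,i))
bot.read_camera('side');bot.read_camera('side')
i=bot.camera_info('wrist'); im=shot('wrist','w3.png');s=bot.read_state()
print(s['tool_pos'],s['q'],i['position'])
cv2.imwrite('pics/w3c.png',cv2.resize(im[30:190,230:430,::-1],None,fx=4,fy=3.75,interpolation=cv2.INTER_CUBIC))
json.dump({k:np.asarray(v).tolist() for k,v in i.items()},open('w3.json','w'))
g=cv2.cvtColor(im,cv2.COLOR_RGB2GRAY)
m=((g>200)*255).astype(np.uint8)
shot('scene','sc3.png')
for d in [(-1,-1)]:
  c=cv2.HoughCircles(cv2.GaussianBlur(g,(3,3),0),cv2.HOUGH_GRADIENT,1,200,param1=100,param2=15,minRadius=35,maxRadius=48);print(c)
  c=cv2.HoughCircles(cv2.GaussianBlur(g,(3,3),0),cv2.HOUGH_GRADIENT,1,200,param1=60,param2=15,minRadius=75,maxRadius=90);print(c)
E
```

```text
[ 0.5605794  -0.19615057  0.095     ] [ 0.5609434  -0.19670541  0.115     ]
[ 0.57266173 -0.26637369  0.25081926] [-4.75149218e-01  1.71920641e-01  1.67871935e+00  6.28895984e-04
  1.29180017e+00 -4.75599334e-01] [ 0.57331645 -0.19986389  0.3921609 ]
[[[309.5 101.5  41.4]
  [542.5  81.5  41.9]
  [  7.5  97.5  47.4]
  [135.5 260.5  38.5]]]
[[[304.5  95.5  89.4]
  [ 61.5 105.5  80.4]
  [128.5 303.5  80.5]]]
```

View pics/w3c.png

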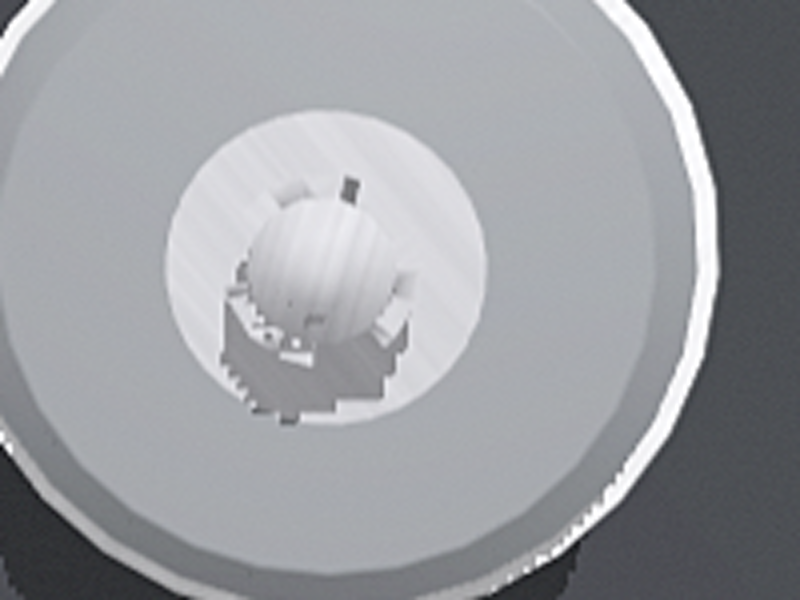

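```bash
python3 - <<'E'
from h import *
import json
i=json.load(open('w3.json'));i={k:np.array(v) for k,v in i.items()}
print(onz('wrist',311.6,101.2,.095,i),onz('wrist',310.5,101,.115,i))
b=shot('side','si3.png');a=cv2.imread('pics/sc3.png')[:,:,::-1]
P=onz('wrist',311.6,101.2,.095,i)[:2]
out=[]
for n,im,u,v in [('scene',a,260,205),('side',b,235,200)]:
    cr=cv2.resize(im[v:v+75,u:u+80],None,fx=5,fy=5,interpolation=cv2.INTER_CUBIC)
    for z,r in [(.095,.08),(.122,.007)]:
        t=np.linspace(0,2*np.pi,60)
        p=(proj(n,np.c_[P[0]+r*np.cos(t),P[1]+r*np.sin(t),0*t+z])-[u-.5,v-.5])*5
        cv2.polylines(cr,[p.astype(np.int32)],True,(255,0,0),1)
    out.append(cr)
cv2.imwrite('pics/chk.png',np.hstack(out)[:,:,::-1])
E
```

```text
[ 0.56043412 -0.19685951  0.095     ] [ 0.56043736 -0.19690951  0.115     ]
```

View pics/chk.png

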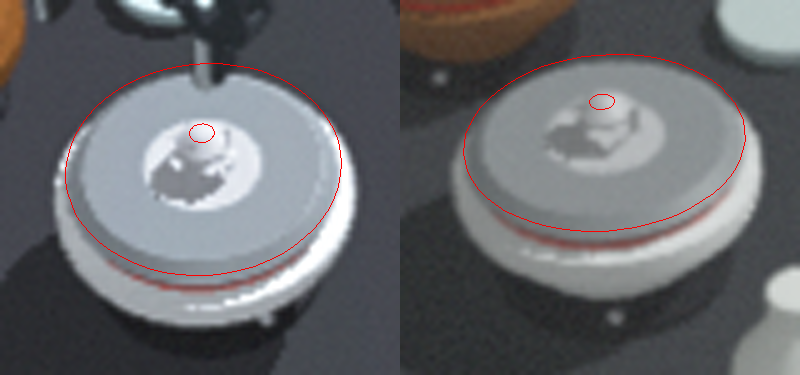

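{"method": "drive_tool", "body": {"steps": [[[30,1,0],0],[[40,2,0],0],[[40,2,0],0],[[40,2,0],0],[[40,2,0],0],[[40,2,0],0],[[40,1,0],0],[[40,1,0],0]]}}

```text
time: 1.88
tool_pos: [0.5851, 0.0462, 0.2513]
tcp_rot: [2.219, 2.224, 0.0]
wrist_force: [-0.2, 0.3, -0.1]
width: 0.999
```

{"method": "drive_tool", "body": {"steps": [[[40,1,0],0],[[30,0,0],0],[[20,0,0],0],[[10,0,0],0],[[0,0,0],0],[[0,0,0],0],[[0,0,0],0],[[0,0,0],0]]}}

```text
time: 2.55
tool_pos: [0.5867, 0.1415, 0.2512]
tcp_rot: [2.223, 2.22, -0.001]
wrist_force: [-0.2, -0.3, -0.4]
width: 0.998
```

```bash
python3 - <<'E'
from h import *
import json
i=bot.camera_info('wrist'); im=shot('wrist','w4.png');s=bot.read_state()
print(s['time'],s['tool_pos'],s['q'],i['position'])
json.dump({k:np.asarray(v).tolist() for k,v in i.items()},open('w4.json','w'))
E
```

```text
2.6 [0.58670418 0.14141867 0.25128348] [ 1.95454152e-01  1.18001020e-01  1.73912382e+00 -3.56845956e-04
  1.28455747e+00  1.97219416e-01] [0.58757505 0.20883226 0.39243247]
```

View pics/w4.png

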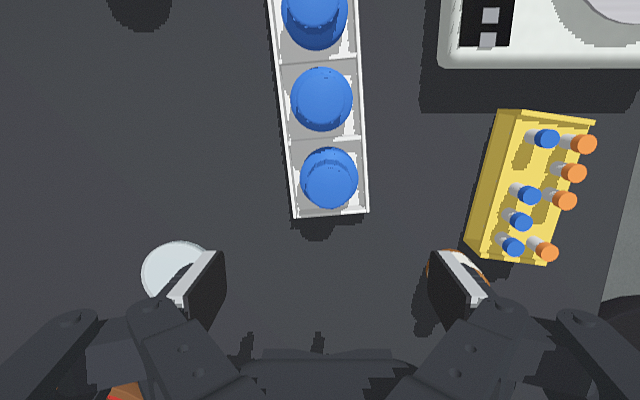

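```bash
python3 - <<'E'
from h import *
import json
im=cv2.imread('pics/w4.png'); b=shot('side','si4.png')
A=cv2.resize(im[0:216,262:382],None,fx=3.3,fy=2.77,interpolation=cv2.INTER_CUBIC)
A=cv2.resize(im[0:216,262:382],None,fx=2.77,fy=2.77,interpolation=cv2.INTER_CUBIC)
i=json.load(open('w4.json'));i={k:np.array(v) for k,v in i.items()}
# overlay guess circles: top 46 at .074, skirt 64 at .039
t=np.linspace(0,2*np.pi,80)
K=[(.595,.129),(.5875,.211),(.580,.293)]
cr=cv2.resize(b[175:235,350:450,::-1],None,fx=4,fy=4,interpolation=cv2.INTER_CUBIC)
for x,y in K:
    for z,r in [(.074,.023),(.039,.032)]:
        P=np.c_[x+r*np.cos(t),y+r*np.sin(t),0*t+z]
        cv2.polylines(A,[((proj('wrist',P,i)-[261.5,-.5])*2.77).astype(np.int32)],True,(0,255,255),1)
        cv2.polylines(cr,[((proj('side',P)-[349.5,174.5])*4).astype(np.int32)],True,(0,255,255),1)
can=np.zeros((598,740,3),np.uint8);can[:,:332]=A[:598];can[:240,335:735]=cr
cv2.imwrite('pics/kn.png',can)
E
```

```text
(no output)
```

View pics/kn.png

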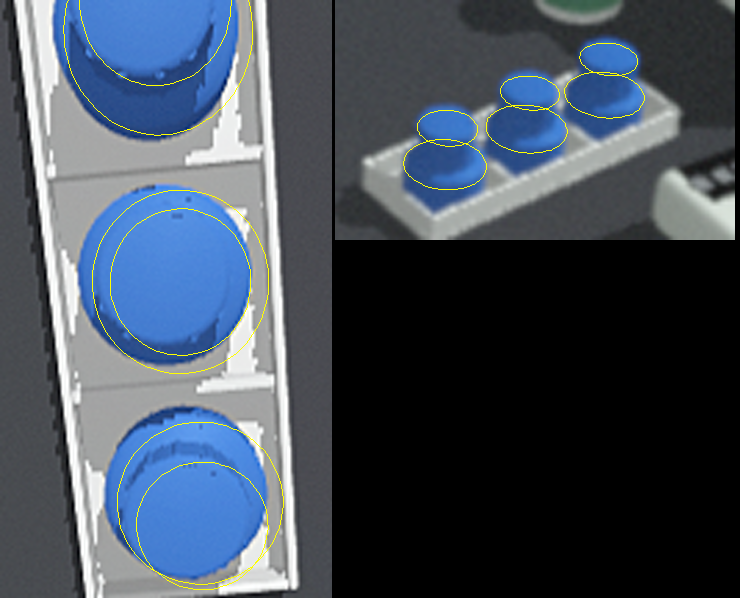

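```bash
cat > fit.py <<'E'
from h import *
import json
from scipy.optimize import minimize
def fit(name,im,i,guess,zb=.004):
    hsv=cv2.cvtColor(im,cv2.COLOR_RGB2HSV); m=((hsv[...,0]>100)&(hsv[...,0]<125)&(hsv[...,1]>130)).astype(np.uint8)
    t=np.linspace(0,2*np.pi,60); res=[]
    for g in guess:
        c=proj(name,[*g,zb+.05],i).astype(int); S=90
        win=np.zeros_like(m); win[max(0,c[1]-S):c[1]+S,max(0,c[0]-S):c[0]+S]=1
        # keep only connected component
        n,l=cv2.connectedComponents(m*win); k=l[min(399,max(0,c[1])),min(639,max(0,c[0]))]; mm=(l==k)
        def cost(p):
            o=np.zeros((400*1,640),np.uint8)
            for z0,z1,r in [(zb,zb+.035,.032),(zb+.035,zb+.07,.023)]:
                P=np.vstack([np.c_[p[0]+r*np.cos(t),p[1]+r*np.sin(t),0*t+z] for z in (z0,z1)])
                h=cv2.convexHull(proj(name,P,i).astype(np.float32))
                cv2.fillConvexPoly(o,np.round(h*16).astype(np.int32),1,shift=4)
            return float(np.sum(o.astype(bool)^mm))
        r=minimize(cost,g,method='Nelder-Mead',options=dict(initial_simplex=[g,[g[0]+.006,g[1]],[g[0],g[1]+.006]],xatol=1e-4,fatol=1))
        res.append((r.x.round(4),r.fun,int(mm.sum())))
    return res
E
python3 - <<'E'
from fit import *
i=json.load(open('w4.json'));i={k:np.array(v) for k,v in i.items()}
im=cv2.imread('pics/w4.png')[:,:,::-1].copy()
G=[(.591,.1325),(.582,.214),(.576,.2915)]
for r in fit('wrist',im,i,G): print(r)
im=cv2.imread('pics/si4.png')[:,:,::-1].copy()
for r in fit('side',im,bot.camera_info('side'),[(.595,.129),(.5875,.211),(.580,.293)]): print('side',r)
E
```

```text
(array([0.5901, 0.1335]), np.float64(270.0), 2795)
(array([0.5815, 0.213 ]), np.float64(270.0), 3146)
(array([0.5754, 0.2974]), np.float64(67.0), 2741)
side (array([0.5779, 0.1451]), np.float64(862.0), 1113)
side (array([0.5703, 0.2262]), np.float64(869.0), 1113)
side (array([0.562, 0.308]), np.float64(858.0), 1113)
```

{"method": "drive_tool", "body": {"steps": [[[-3,1,20],0],[[-3,1.3,35],0],[[-2,1,40],0],[[0,0,40],0],[[0,0,35],0],[[0,0,25],0],[[0,0,12],0],[[0,0,6],0]]}}

```text
time: 3.32
tool_pos: [0.5882, 0.1336, 0.0357]
tcp_rot: [-2.221, -2.218, 0.006]
wrist_force: [0.1, 0.1, -0.1]
width: 0.998
```

{"method": "drive_tool", "body": {"steps": [[[0,0,0],0],[[0,0,0],0],[[0,0,0],0]]}}

```text
time: 3.57
tool_pos: [0.5921, 0.1351, 0.0408]
tcp_rot: [2.22, 2.219, 0.006]
wrist_force: [0.4, 0.1, 0.8]
width: 1.002
```

{"method": "drive_tool", "body": {"steps": [[[0,0,0],0],[[0,0,0],0],[[0,0,0],0],[[0,0,0],0],[[0,0,0],0],[[0,0,0],0]], "jaw": 0, "force": 60}}

```text
time: 4.07
tool_pos: [0.5908, 0.135, 0.0396]
tcp_rot: [2.221, 2.221, 0.002]
wrist_force: [-0.6, -0.4, 5.3]
width: 0.523
```

{"method": "drive_tool", "body": {"steps": [[[0,0,-6],0],[[0,0,-14],0],[[0,0,-25],0],[[0,0,-35],0],[[0,0,-35],0],[[0,0,-25],0],[[0,0,-12],0],[[0,0,-6],0]]}}

```text
time: 4.73
tool_pos: [0.591, 0.135, 0.1987]
tcp_rot: [2.22, 2.22, 0.005]
wrist_force: [0.2, 0.6, -2.6]
width: 0.522
```

{"method": "drive_tool", "body": {"steps": [[[0,0,0],0],[[0,0,0],0],[[0,0,0],0]]}}

```text
time: 4.98
tool_pos: [0.5882, 0.1345, 0.1934]
tcp_rot: [-2.22, -2.219, 0.006]
wrist_force: [0.7, -0.3, -2.5]
width: 0.524
```

```bash
python3 - <<'E'
from h import *
s=bot.read_state(); print(s['tool_pos'],s['q'],s['wrist_force'],s['torque'],s['width']);shot('wrist','w5.png')
E
```

```text
[0.58820243 0.13445263 0.1934024 ] [1.83438884e-01 1.59299376e-01 1.80084972e+00 5.36971703e-06
 1.18618507e+00 1.83500740e-01] [ 0.74285039 -0.31920956 -2.51915152] [-0.00091342  0.0109961  -0.03222138] 0.5237421778202317
```

View pics/w5.png

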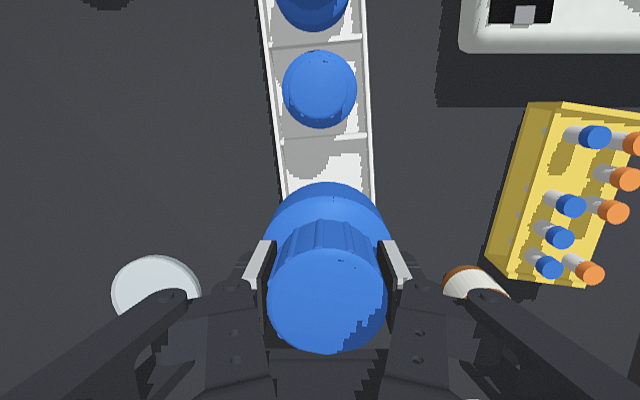

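```bash
python3 - <<'E'
from fit import *
bot.read_camera('side')
i=bot.camera_info('wrist');im=bot.read_camera('wrist').copy();s=bot.read_state();t=s['tool_pos']
print(t,s['q'][5])
cv2.imwrite('pics/w6.png',im[:,:,::-1])
x0=np.array(t[:2]);zb=t[2]-.0356
tt=np.linspace(0,2*np.pi,80);c=im[:,:,::-1].copy()
for off in [(0,0)]:
  for z,r in [(zb+.07,.023),(zb+.035,.032)]:
    cv2.polylines(c,[np.round(proj('wrist',np.c_[x0[0]+off[0]+r*np.cos(tt),x0[1]+off[1]+r*np.sin(tt),0*tt+z],i)).astype(np.int32)],True,(0,255,255),1)
cv2.imwrite('pics/w6c.png',cv2.resize(c[170:370,220:440],None,fx=3,fy=3))
E
```

```text
[0.58874529 0.13459206 0.19411338] 0.1834982840023669
```

View pics/w6c.png

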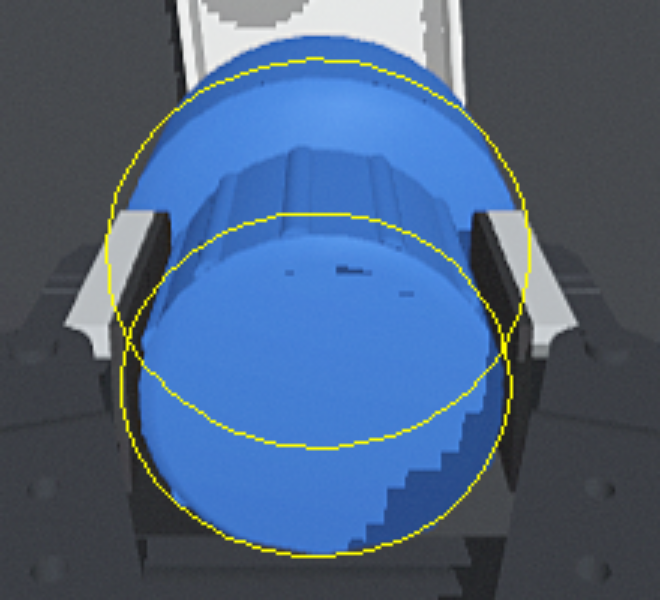

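```bash
python3 - <<'E'
from fit import *
im=cv2.imread('pics/w6.png')[:,:,::-1].copy();i=bot.camera_info('wrist');t=bot.read_state()['tool_pos']
hsv=cv2.cvtColor(im,cv2.COLOR_RGB2HSV); m=((hsv[...,0]>100)&(hsv[...,0]<125)&(hsv[...,1]>130)).astype(np.uint8)
tt=np.linspace(0,2*np.pi,80)
# valid mask: exclude fingers area (cols of pads) and far tray knobs
ok=np.zeros((400,640),bool); ok[175:235,255:400]=1; ok[235:362,270:382]=1
def mask(p):
    o=np.zeros((400,640),np.uint8)
    for z0,z1,r in [(p[2],p[2]+.035,.032),(p[2]+.035,p[2]+.07,.023)]:
        P=np.vstack([np.c_[p[0]+r*np.cos(tt),p[1]+r*np.sin(tt),0*tt+z] for z in (z0,z1)])
        cv2.fillConvexPoly(o,np.round(cv2.convexHull(proj('wrist',P,i).astype(np.float32))*16).astype(np.int32),1,shift=4)
    return o
best=None
for z in np.arange(t[2]-.055,t[2]-.03,.002):
    f=lambda q:float(((mask([q[0],q[1],z])^m).astype(bool)&ok).sum())
    r=minimize(f,t[:2],method='Nelder-Mead',options=dict(initial_simplex=[t[:2],t[:2]+[.005,0],t[:2]+[0,.005]]))
    print(round(z-t[2],4),(r.x-t[:2]).round(4),r.fun)
s=bot.read_camera('side');i2=bot.camera_info('side');c=cv2.resize(s[100:240,300:480,::-1],None,fx=4,fy=4,interpolation=cv2.INTER_CUBIC)
for dz,col in [(-.0356,(0,255,255)),(-.0456,(0,0,255))]:
  for h,r in [(0,.032),(.035,.032)]:
    P=np.c_[t[0]+r*np.cos(tt),t[1]+r*np.sin(tt),0*tt+t[2]+dz+h]
    cv2.polylines(c,[np.round((proj('side',P,i2)-[299.5,99.5])*4).astype(np.int32)],True,col,1)
cv2.imwrite('pics/s6.png',c)
E
```

```text
-0.055 [ 0.0003 -0.0157] 2294.0
-0.053 [ 0.0002 -0.014 ] 1964.0
-0.051 [ 0.0004 -0.0124] 1662.0
-0.049 [ 0.0002 -0.0108] 1366.0
-0.047 [ 0.0003 -0.0089] 1052.0
-0.045 [ 0.0006 -0.007 ] 741.0
-0.043 [ 0.0005 -0.0062] 496.0
-0.041 [ 0.0006 -0.0049] 562.0
-0.039 [ 0.0006 -0.004 ] 841.0
-0.037 [ 0.0005 -0.004 ] 1221.0
-0.035 [ 0.0007 -0.0044] 1489.0
-0.033 [ 0.0006 -0.0041] 1698.0
-0.031 [ 0.0007 -0.0037] 1865.0
```

View pics/s6.png

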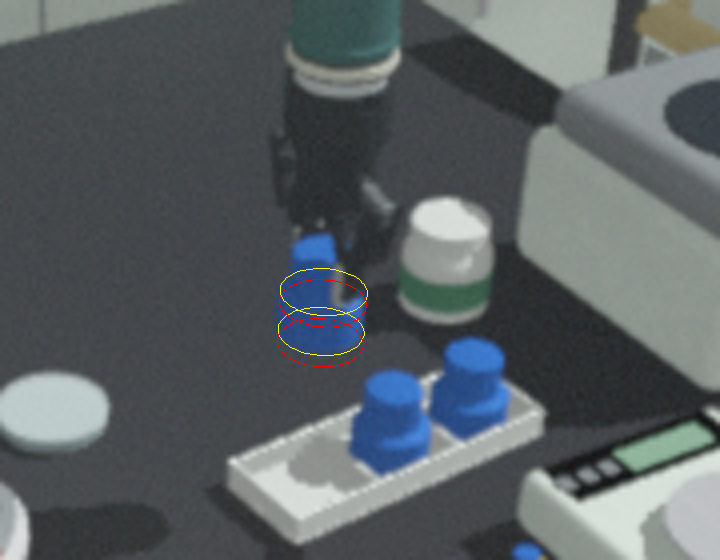

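{"method": "drive_tool", "body": {"steps": [[[-25,-2,0],0],[[-38,-3.5,0],0],[[-41,-3.5,0],0],[[-41,-3.5,0],0],[[-41,-3.5,0],0],[[-41,-3.5,0],0],[[-41,-3.5,0],0],[[-35,-3,0],0]]}}

```text
time: 5.85
tool_pos: [0.5631, -0.1708, 0.1958]
tcp_rot: [-2.222, -2.221, 0.001]
wrist_force: [0.1, 1.0, -2.1]
width: 0.522
```

{"method": "drive_tool", "body": {"steps": [[[-20,-1.5,0],0],[[-7.5,-0.5,0],0],[[0,0,0],7],[[0,0,0],7],[[0,0,0],7],[[0,0,0],7],[[0,0,0],7],[[0,0,0],7]]}}

```text
time: 6.52
tool_pos: [0.5618, -0.1947, 0.1957]
tcp_rot: [-2.872, -1.27, 0.001]
wrist_force: [-0.3, -0.9, -2.0]
width: 0.526
```

{"method": "drive_tool", "body": {"steps": [[[0,0,0],6],[[0,0,0],6],[[0,0,0],6],[[0,0,0],0],[[0,0,0],0],[[0,0,0],0],[[0,0,0],0],[[0,0,0],0]]}}

```text
time: 7.18
tool_pos: [0.5619, -0.1955, 0.1962]
tcp_rot: [-3.034, -0.815, 0.0]
wrist_force: [0.4, -0.4, -2.3]
width: 0.522
```

```bash
cat > st.py <<'E'
from h import *
import sys
s=bot.read_state(); t=s['tool_pos'];Rm=R.from_rotvec(s['tcp_rot'])
np.set_printoptions(precision=4,suppress=True)
print('t',s['time'],'pos',t,'q6',s['q'][5].round(3),'F',s['wrist_force'].round(2),'T',s['torque'].round(2),'w',round(s['width'],3))
if len(sys.argv)>3:
    d=np.array([float(a) for a in sys.argv[1:4]])-t; print('tool shift mm',Rm.inv().apply(d)*1000, 'tilt', Rm.as_matrix()[:,2])
E
python3 st.py .561 -.196 .165
```

```text
t 7.1833 pos [ 0.5619 -0.1955  0.1962] q6 0.669 F [ 0.36 -0.35 -2.33] T [ 0.02 -0.    0.05] w 0.522
tool shift mm [-1.0043 -0.0435 31.2061] tilt [-0.0001  0.0001 -1.    ]
```

{"method": "drive_tool", "body": {"steps": [[[-1,0,10],0],[[0,0,12],0],[[0,0,10],0],[[0,0,6],0],[[0,0,4],0],[[0,0,4],0],[[0,0,0],0],[[0,0,0],0]]}}

```text
time: 7.85
tool_pos: [0.5611, -0.1962, 0.1501]
tcp_rot: [-3.034, -0.813, 0.0]
wrist_force: [0.1, -0.6, -2.2]
width: 0.523
```

{"method": "drive_tool", "body": {"steps": [[[0,0,2],0],[[0,0,2],0],[[0,0,2],0],[[0,0,2],0],[[0,0,2],0],[[0,0,0],0],[[0,0,0],0],[[0,0,0],0]]}}

```text
time: 8.52
tool_pos: [0.5612, -0.1962, 0.141]
tcp_rot: [3.034, 0.813, 0.001]
wrist_force: [-2.1, -0.3, 3.1]
width: 0.523
```

```bash
python3 st.py .561 -.196 .165
```

```text
t 8.5167 pos [ 0.5612 -0.1962  0.141 ] q6 0.669 F [-2.09 -0.32  3.07] T [0.18 0.43 0.01] w 0.523
tool shift mm [ -0.0375  -0.2679 -24.031 ] tilt [ 0.0004 -0.0001 -1.    ]
```

{"method": "drive_tool", "body": {"steps": [[[0,0,1],0],[[0,0,0.5],-2],[[0,0,0],-2],[[0,0,0],-2],[[0,0,0],-2],[[0,0,0],-2],[[0,0,0],-2],[[0,0,0],-2]]}}

```text
time: 9.18
tool_pos: [0.5629, -0.1967, 0.141]
tcp_rot: [2.909, 1.178, 0.006]
wrist_force: [0.1, 1.3, 7.7]
width: 0.521
```

```bash
python3 st.py .561 -.196 .165
```

```text
t 9.1833 pos [ 0.5629 -0.1967  0.141 ] q6 0.423 F [0.08 1.3  7.72] T [ 0.16  0.09 -0.07] w 0.521
tool shift mm [ -0.8664  -1.7217 -24.0199] tilt [ 0.0044 -0.0012 -1.    ]
```

{"method": "drive_tool", "body": {"steps": [[[0,0,0],-2],[[0,0,0],-2],[[0,0,0],-2],[[0,0,0],-2],[[0,0,0],-2],[[0,0,0],-2],[[0,0,0],-2],[[0,0,0],-2]]}}

```text
time: 9.85
tool_pos: [0.563, -0.1959, 0.141]
tcp_rot: [2.718, 1.571, 0.006]
wrist_force: [0.3, 3.6, 8.2]
width: 0.525
```

{"method": "drive_tool", "body": {"steps": [[[0,0,0],-2],[[0,0,0],-2],[[0,0,0],-2],[[0,0,0],-2],[[0,0,0],-2],[[0,0,0],-2],[[0,0,0],-2],[[0,0,0],-2]]}}

```text
time: 10.52
tool_pos: [0.5626, -0.1951, 0.141]
tcp_rot: [2.474, 1.935, 0.006]
wrist_force: [-1.2, 6.3, 9.1]
width: 0.524
```

{"method": "drive_tool", "body": {"steps": [[[1,0,0],-2],[[0,0,0],-2],[[0,0,0],-2],[[0,0,0],-2],[[0,0,0],-2],[[0,0,0],-2],[[0,0,0],-2],[[0,0,0],-2]]}}

```text
time: 11.18
tool_pos: [0.5615, -0.1944, 0.1409]
tcp_rot: [-2.181, -2.261, -0.002]
wrist_force: [-5.1, 4.8, 11.8]
width: 0.532
```

{"method": "drive_tool", "body": {"steps": [[[0,0,0],-2],[[0,0,0],-2],[[0,0,0],-2],[[0,0,0],-2],[[0,0,0],-2],[[0,0,0],-2],[[0,0,0],-2],[[0,0,0],-2]]}}

```text
time: 11.85
tool_pos: [0.5608, -0.1941, 0.1407]
tcp_rot: [-1.844, -2.541, -0.002]
wrist_force: [-6.4, 4.9, 11.9]
width: 0.524
```

{"method": "drive_tool", "body": {"steps": [[[0,0,0],-2],[[0,0,0],-2],[[0,0,0],-2],[[0,0,0],-2],[[0,0,0],-2],[[0,0,0],-2],[[0,0,0],-2],[[0,0,0],-2]]}}

```text
time: 12.52
tool_pos: [0.5595, -0.1942, 0.1387]
tcp_rot: [-1.471, -2.771, 0.0]
wrist_force: [-4.2, 2.2, 0.7]
width: 0.524
```

```bash
python3 st.py .561 -.196 .165
```

```text
t 12.5167 pos [ 0.5595 -0.1942  0.1387] q6 -0.972 F [-4.25  2.19  0.74] T [ 0.49  0.94 -0.1 ] w 0.524
tool shift mm [ -2.2183   0.2167 -26.3358] tilt [-0.0039  0.0019 -1.    ]
```

{"method": "drive_tool", "body": {"steps": [[[0.8,-0.4,1],0],[[0,0,1],0],[[0,0,1],0],[[0,0,1],0],[[0,0,1],0],[[0,0,0],0],[[0,0,0],0]]}}

```text
time: 13.1
tool_pos: [0.5594, -0.1944, 0.1329]
tcp_rot: [-1.474, -2.771, 0.001]
wrist_force: [-4.9, 1.1, -0.2]
width: 0.522
```

```bash
python3 st.py .561 -.196 .165
```

```text
t 13.1 pos [ 0.5594 -0.1944  0.1329] q6 -0.969 F [-4.89  1.13 -0.19] T [ 0.34  0.91 -0.02] w 0.522
tool shift mm [ -2.1266   0.428  -32.1419] tilt [-0.0027  0.0009 -1.    ]
```

{"method": "drive_tool", "body": {"steps": [[[0,0,1.5],0],[[0,0,1.5],0],[[0,0,1.5],0],[[0,0,1.5],0],[[0,0,1.5],0],[[0,0,1.5],0],[[0,0,0.5],0],[[0,0,0],0]]}}

```text
time: 13.77
tool_pos: [0.5594, -0.1944, 0.1254]
tcp_rot: [-1.474, -2.771, 0.001]
wrist_force: [-9.7, 4.9, 9.1]
width: 0.526
```

```bash
python3 st.py .561 -.196 .165
```

```text
t 13.7667 pos [ 0.5594 -0.1944  0.1254] q6 -0.969 F [-9.69  4.86  9.09] T [ 0.56  1.65 -0.07] w 0.526
tool shift mm [ -2.1408   0.3447 -39.6325] tilt [-0.0026  0.0009 -1.    ]
```

{"method": "drive_tool", "body": {"steps": [[[1,-0.7,0],3],[[0,0,0],4],[[0,0,0],4],[[0,0,0],4],[[0,0,0],4],[[0,0,0],4],[[0,0,0],4],[[0,0,0],4]]}}

```text
time: 14.43
tool_pos: [0.5604, -0.1952, 0.1259]
tcp_rot: [2.164, 2.273, 0.0]
wrist_force: [-3.4, 0.7, 7.6]
width: 0.523
```

```bash
python3 st.py .561 -.196 .165
```

```text
t 14.4333 pos [ 0.5604 -0.1952  0.1259] q6 -0.425 F [-3.42  0.66  7.6 ] T [0.1  0.97 0.08] w 0.523
tool shift mm [ -0.9358   0.6749 -39.0493] tilt [ 0.0021 -0.0017 -1.    ]
```

{"method": "drive_tool", "body": {"steps": [[[0,0,0],4],[[0,0,0],4],[[0,0,0],4],[[0,0,0],4],[[0,0,0],4],[[0,0,0],4],[[0,0,0],4],[[0,0,0],4]]}}

```text
time: 15.1
tool_pos: [0.5613, -0.1958, 0.1261]
tcp_rot: [2.706, 1.588, 0.003]
wrist_force: [-1.8, -1.8, 5.4]
width: 0.523
```

```bash
python3 st.py .561 -.196 .165
```

```text
t 15.1 pos [ 0.5613 -0.1958  0.1261] q6 0.133 F [-1.77 -1.8   5.38] T [-0.17  0.55  0.1 ] w 0.523
tool shift mm [ -0.3162   0.0469 -38.9034] tilt [ 0.0042 -0.0028 -1.    ]
```

{"method": "drive_tool", "body": {"steps": [[[0,0,0],2],[[0,0,0],2],[[0,0,0],2],[[0,0,0],2],[[0,0,0],2]]}}

```text
time: 15.52
tool_pos: [0.5617, -0.1955, 0.1261]
tcp_rot: [2.832, 1.349, 0.005]
wrist_force: [-0.7, 0.4, 5.1]
width: 0.526
```

```bash
python3 st.py .561 -.196 .165
```

```text
t 15.5167 pos [ 0.5617 -0.1955  0.1261] q6 0.305 F [-0.67  0.42  5.06] T [0.21 0.37 0.74] w 0.526
tool shift mm [ -0.7191  -0.0203 -38.8977] tilt [ 0.005  -0.0024 -1.    ]
```

{"method": "drive_tool", "body": {"steps": [[[0,0,0],2],[[0,0,0],2],[[0,0,0],0],[[0,0,0],0]]}}

```text
time: 15.85
tool_pos: [0.5614, -0.1957, 0.1261]
tcp_rot: [2.875, 1.255, 0.004]
wrist_force: [-1.4, -0.9, 5.5]
width: 0.526
```

```bash
python3 st.py .561 -.196 .165
```

```text
t 15.85 pos [ 0.5614 -0.1957  0.1261] q6 0.372 F [-1.4  -0.91  5.53] T [-0.21  0.42  1.04] w 0.526
tool shift mm [ -0.5279   0.1115 -38.9409] tilt [ 0.0043 -0.0032 -1.    ]
```

{"method": "drive_tool", "body": {"steps": [[[0,0,0],2],[[0,0,0],2],[[0,0,0],2],[[0,0,0],0],[[0,0,0],0]]}}

```text
time: 16.27
tool_pos: [0.563, -0.1948, 0.1261]
tcp_rot: [2.937, 1.103, 0.01]
wrist_force: [5.8, 1.7, 2.2]
width: 0.525
```

```bash
python3 st.py .561 -.196 .165; python3 - <<'E'
from h import *
im=shot('wrist','w7.png')
E
```

```text
t 16.2667 pos [ 0.563  -0.1948  0.1261] q6 0.476 F [5.8  1.67 2.16] T [ 0.39 -1.03  1.13] w 0.525
tool shift mm [ -2.1018  -0.1175 -38.9538] tilt [ 0.0077 -0.0017 -1.    ]
```

View pics/w7.png

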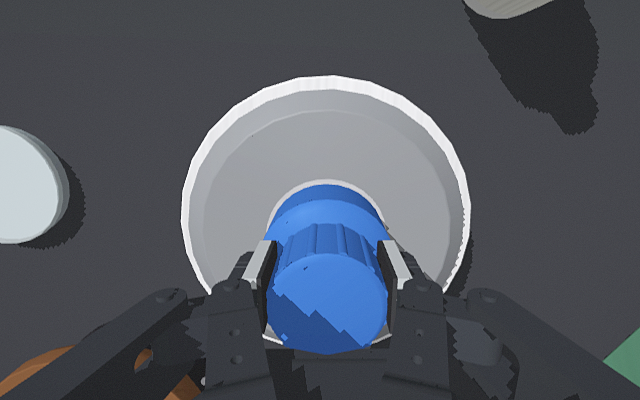

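{"method": "drive_tool", "body": {"steps": [[[0,0,0],0],[[0,0,0],0],[[0,0,0],0],[[0,0,0],0],[[0,0,0],0]], "jaw": 1}}

```text
time: 16.73
tool_pos: [0.5589, -0.1944, 0.1238]
tcp_rot: [-2.942, -1.1, 0.001]
wrist_force: [-1.0, -1.2, 0.8]
width: 0.998
```

{"method": "drive_tool", "body": {"steps": [[[0,0,-8],0],[[0,0,-15],0],[[0,0,-25],0],[[0,0,-30],0],[[0,0,-25],0],[[0,0,-10],0],[[0,0,0],0],[[0,0,0],0]]}}

```text
time: 17.4
tool_pos: [0.5594, -0.1944, 0.2374]
tcp_rot: [2.942, 1.1, 0.001]
wrist_force: [0.3, -0.4, -0.9]
width: 1.004
```

```bash
python3 st.py .561 -.196 .165; python3 - <<'E'
from h import *
im=shot('wrist','w8.png');b=shot('side','s8.png');a=shot('scene','c8.png');
i0=cv2.imread('pics/si3.png')
A=cv2.resize(b[180:280,225:345,::-1],None,fx=3.2,fy=3.2,interpolation=cv2.INTER_CUBIC)
B=cv2.resize(a[190:290,245:365,::-1],None,fx=3.2,fy=3.2,interpolation=cv2.INTER_CUBIC)
cv2.imwrite('pics/c8c.png',np.hstack([A,B]))
E
```

```text
t 17.4 pos [ 0.5594 -0.1944  0.2374] q6 0.479 F [ 0.27 -0.42 -0.86] T [-0.01  0.01 -0.  ] w 1.004
tool shift mm [ 0.1632  2.1949 72.4377] tilt [ 0.0008 -0.0003 -1.    ]
```

View pics/c8c.png

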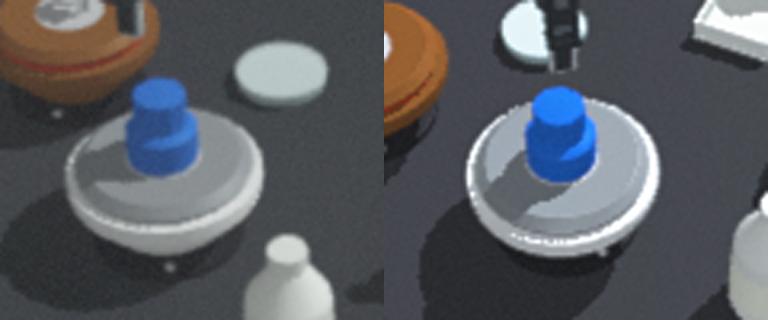

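View pics/w8.png

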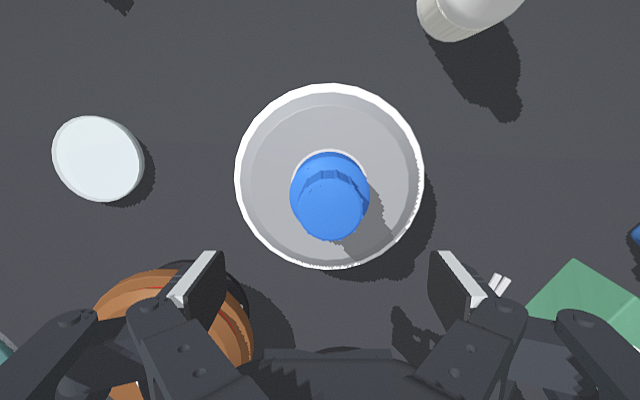

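```bash
python3 - <<'E'
from h import *
for f in ['si3.png','s8.png']:
    im=cv2.imread('pics/'+f)[215:265,240:312].astype(int); print(f,((im[...,2]-im[...,1])>40).sum())
import time
b=shot('side','s9.png').astype(int)[215:265,240:312];print('now',((b[...,0]-b[...,1])>40).sum())
full=bot.read_camera('scene').astype(int); a=cv2.imread('pics/sc3.png')[:,:,::-1].astype(int)
d=(abs(full-a).max(2)>60).astype(np.uint8); n,l,st,c=cv2.connectedComponentsWithStats(d)
for k in range(1,n):
    if st[k,4]>25: print(st[k])
s=bot.read_state(); print(s['time'],s['wrist_force'])
bot.finish_job()
E
```

```text
si3.png 4
s8.png 0
now 0
[ 182    0  132   91 2662]
[314  51  12  40 301]
[255  60  22  45 324]
[215  69   4  12  27]
[220  77  27  17 178]
[247  88   7  28  69]
[170 110  10  22  56]
[263 140  49  31 376]
[346 178  22  24 349]
[281 189  17  23 172]
[279 217  33  38 747]
[148 271  10   9  49]
[216 318  27  17 178]
17.65 [ 0.30551128  0.16948029 -0.24327315]
the job is handed in; nothing more can be done
```

The rotor is closed and the job is handed in, at 17.7 s of the 72 s allowed. `finish_job` gave no verdict, so what follows rests on my own checks.

- **Which knob:** I tried the knob from the tray end nearest the rotor, and it was the right one. It stopped on the thread ridges at the expected height and did not sink at once like the stripped one. After about 93 degrees of counter-clockwise turning it dropped through the gaps onto the lid. The other two knobs were never touched and still stand in the tray.
- **Screwing home:** I pressed the lid down about 5 mm and turned the knob clockwise. At about 70 degrees the torque began to rise. It levelled off at about 1.1 N m, where I took the grip to be slipping against the stop. The tool height showed the lid 4.5 mm down, which is fully home.
- **After letting go:** the knob stayed upright. The red seal line was no longer visible at the lid edge in the side view. The pixel count for that was weak, only 4 red pixels before and 0 after. The gripper was open and clear of everything.
- **Bystanders:** I compared the scene picture before and after. The changes looked like the arm, its shadow and the moved knob, but I didn't measure each bystander.

One check disagreed: with the knob held close, the wrist camera put it about 6 mm lower than the side camera did. I went with the side camera, and the contact heights on the stud confirmed it.

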